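Reassemble the analyser's rinse-filter post

TASK

Put the rinse filter back together on its post: over the filter support that is already there, first the tall plain spacer, then the flat clamp ring, then the splined cap, each let go once it is fully down before the next is fetched and each the same way up as it lies now. The cap only goes home when its cross-shaped hole matches the four-armed head of the post, which may stand at any angle: rest the cap on the head, turn it under light pressure until it drops, and lower it gently onto the clamp ring. Never push hard on the parts or the post, and leave everything else on the bench where it is.

Things in the scene. Friction and masses are not known exactly. Their poses are not given: they have to be found in the camera images.
- post: Filter post, fixed to the bench. Origin: centre of its underside, z up. Round steel foot, diameter 110 mm, 12 mm high; on it a round pedestal, diameter 46 mm, up to 40 mm; then a round shaft, diameter 36 mm, up to 78 mm, with the head on top (see head_top). On the pedestal, around the shaft, the filter support is already fitted: a flat grey disc with small holes, 60 mm across, its top 46 mm above the bench.
- head_top (a point): Centre of the flat top of the post's head, 96 mm above the bench, on the post's axis. The head is an upright steel cross of four arms at right angles, 34 mm tip to tip, arms 5 mm wide, 18 mm tall. It turns on the shaft only stiffly (0.8 N m): a light rub does not turn it. Its angle differs every time and is NOT given by this entry's or the post's axes.
- spacer: Spacer: plain white plastic tube standing on end, 56 mm outside, 41 mm bore, 24 mm high. Origin: centre of its underside. Lies loose on the bench; belongs on the support (its underside then 46 mm, its top 70 mm above the bench).
- clamp: Clamp ring: flat aluminium ring with six dark screw dots on top, 64 mm outside, 41 mm bore, 12 mm high. Origin: centre of its underside. Lies loose on the bench; belongs on the spacer (underside then 70 mm, top 82 mm above the bench).
- cap: Cap: grey, 24 mm high, round (53 mm) with two flat grip faces 36 mm long, 56 mm apart, that look to its +y and -y. Plus-shaped through hole in its lower 10 mm: slots 10 mm wide, 44 mm end to end, along its x and y axes; open above. Origin: centre of its underside. Rests on the head (underside at 96 mm) until its slots match the arms within 6 degrees; then goes down 14 mm onto the clamp ring (82 mm).
- dish: Bystander, leave alone: glass dish, 88 mm across, 14 mm high. Origin: on the bench under its middle.
- weight: Bystander, leave alone: small steel cylinder, 32 mm across, 22 mm high. Origin: on the bench under its middle.
- pen: Bystander, leave alone: white and black marker pen, 130 mm long. Origin: on the bench under its middle.
- driver: Bystander, leave alone: screwdriver, 160 mm long. Origin: on the bench under its middle.
- reagent: Bystander, leave alone: white bottle, 64 mm across, 130 mm high. Origin: on the bench under its middle.
- rack: Bystander, leave alone: white rack of capped sample tubes, 60 x 200 mm, about 95 mm high. Origin: on the bench under its middle.

How it is judged:
By the outcome, as a careful person would: the job done as asked, in the order asked, and still so for the second after the job is handed in, with the robot touching nothing.
It also fails if it takes over 72 s, if anything falls off the work surface, if the arm or the gripper's body presses on something with over 40 N, if the wrist force passes 120 N, or if a joint passes its speed limit or range.

ROBOT

A 6-joint arm with a two-finger parallel gripper is mounted at the origin on the work surface. World frame = base frame: x ahead of the robot, y to its left, z up, the work surface at z = 0. Lengths are in m, angles in degrees, forces in N, time in s.
With the tool pointing down it reaches from about 0.4 to 0.825 m from the base axis. Payload 7 kg.
Tool frame: the origin (TCP) lies on the centre line of the jaws, within the pads' length; the fingertips stand 14 mm ahead of it and the grasp point (between the pads) lies 5 mm behind it; z points along the fingers, x is the direction in which the jaws open and shut, and the axes are right-handed (so a half turn about z gives the same grasp; the last joint's range is limited). The gripper opens to 88 mm and grips with 3 to 60 N. Pads are 19 mm wide; open, the fingers measure 130 mm over their backs; the gripper's body (78 mm by 193 mm) begins 47 mm behind the grasp point.
Start: joints at [80.85, 20.546, 0.682, 0, -70.136, -16.507], TCP at [0.292, 0.608, 0.241] pointing down, gripper open.
Joint ranges: [-176.03, 176.03], [-82.01, 121.73], [-58.28, 71.71], [-173.87, 95.51], [-174.79, -0.11], [-173.66, 173.66]. Speed limits (degrees/s): [136.94, 136.94, 172.46, 180, 180, 180].

INTERFACE

Orientations are given as [roll, pitch, yaw] about the fixed x, y, z axes, in that order (R = Rz(yaw) Ry(pitch) Rx(roll)).
In Python, from plant import * gives the robot as it stands.
- The arm moves only by the shell command python3 -m handwheel 'ROWS' [OPENING]. ROWS is JSON, a list of rows, each a list of 2 entries, a list of its own where there are three numbers: the shift along the tool's x, y, z each as a share of 0.2 m, from -1 to 1, then the turn, a rotation vector about the tool's x, y, z each as a share of 360 degrees, from -1 to 1. In form: [[[tx, ty, tz], [ax, ay, az]], ...]. A call has 1 to 5 rows; each row is the pose to reach, as a shift and turn from the pose commanded when the call began, along the tool's axes at that moment, turning the shorter way round; what a row does not reach only later rows make up. A row lasts 1/12 s, in which the tool goes at most 41.7 mm and 7.16 degrees, less where a joint would pass 70% of its speed; a pose out of reach is approached as far as the arm can. A call with a number of a shift or a turn outside -1 to 1 is refused whole. A call with a gripper value outside its range is refused whole. OPENING is the closure, from -1 (fully open) to 1 (shut), set as the call begins (- or left out, the last holds). The fingers move at their own pace and stop on an object; the grip force is fixed at half the most. Time passes only in rows, so rows that repeat a pose let the fingers close. It gives the time, the measured TCP pose, the force and the opening at its end, in the units of the state.
- get_obs(): the state, without advancing time (a new reading comes with each control period).
- snapshot(name): name is "side" or "top"; returns a dict with "color" (400x640x3 uint8, red, green, blue), "z_map" (400x640 float32, m along the optical axis (not along the pixel's ray), 0 where there is no reading), "intrinsics" (3x3 intrinsics, pixels), "distortion" ([k1, k2, p1, p2, k3] as OpenCV has them; the pictures are not rectified), "rvec" (rotation vector, rad) and "tvec" (3), from world to camera coordinates, as OpenCV has them. Camera axes: x right, y down, z forward; pixel columns grow to the right and rows downward; lengths in m; the calibration is good to about 2 mm. A picture is of the moment at which its call begins.
- close_job(): hands the job in, once; it reports no verdict.
The state is a dict: "clock": time; "joint_pos": joint angles; "qvel": joint speeds; "tau": joint torques, N m; "tool_pos": TCP position; "orientation": TCP orientation; "force": force on the tool from outside, world axes, zero at the start; "moment": the same for the moment, N m; "opening": finger opening in m.
Only numpy, scipy, OpenCV 4.12 (cv2) and the standard library are available. Lean on these libraries where they do the work, as an engineer would, in place of code of your own. Each camera call takes 0.05 s, during which the arm holds its last target. There are 200 camera calls.

## Working session

There is one attempt and no reset: what is moved stays moved. The work goes in short steps, Python scripts to look and compute and a shell command to move; the robot and the scene stay as the last step left them, time stands still between calls to the robot, and variables do not carry over. Pictures are saved under pics/ and viewed, about 8 in all and at most 12, crops included, and the job is handed in when it is done.

```bash
mkdir -p pics; ls; cat > h.py <<'E'
from plant import *
import numpy as np, cv2
from scipy.spatial.transform import Rotation as Ro
def snap(n,f=None):
    s=snapshot(n)
    if f: cv2.imwrite('pics/'+f,s['color'][:,:,::-1])
    return s
def cloud(s):
    z=s['z_map'];h,w=z.shape
    u,v=np.meshgrid(np.arange(w),np.arange(h))
    p=cv2.undistortPoints(np.stack([u,v],-1).reshape(-1,1,2).astype(float),np.array(s['intrinsics']),np.array(s['distortion'])).reshape(h,w,2)
    c=np.dstack([p*z[...,None],z])
    R=cv2.Rodrigues(np.array(s['rvec'],float))[0]
    P=(c-np.array(s['tvec']).ravel())@R
    P[z==0]=np.nan
    return P
E
python3 - <<'E'
from h import *
for n in('top','side'):
    s=snap(n,n+'1.png');np.savez(n+'1.npz',**s)
    P=cloud(s);print(n,np.nanmin(P,(0,1)),np.nanmax(P,(0,1)),-cv2.Rodrigues(np.array(s['rvec'],float))[0].T@np.array(s['tvec']).ravel())
print(get_obs())
E
```

```text
pics
top [-0.32278618 -1.62578443 -0.77283743] [1.69430689 1.68879925 0.52951978] [ 0.45451394 -0.03299085  1.29264163]
side [-0.76112051 -0.63299005 -0.77395122] [2.15525299 1.99308992 0.62881214] [ 0.42801275 -0.97717748  0.81856454]
{'clock': 0.1, 'joint_pos': array([ 8.08507213e+01,  2.05865538e+01,  6.38609023e-01, -1.76070361e-02,
       -7.01373949e+01, -1.65077847e+01]), 'qvel': array([ 0.03363607, -0.0990613 ,  0.06604216,  0.10638986, -0.04979395,
       -0.08434208]), 'tau': array([-1.36272938e-03, -5.84163630e+01,  2.93754226e+01,  7.01557472e+00,
        1.02130932e-02, -5.08671292e-05]), 'tool_pos': array([0.29209527, 0.60804952, 0.23972241]), 'orientation': array([-1.79991619e+02, -8.65257412e-02, -1.15663064e+02]), 'force': array([ 0.20918698, -0.35223167,  0.64101689]), 'moment': array([ 0.02555056,  0.00295754, -0.01434008]), 'opening': 0.08762210633385799}
```

View pics/top1.png

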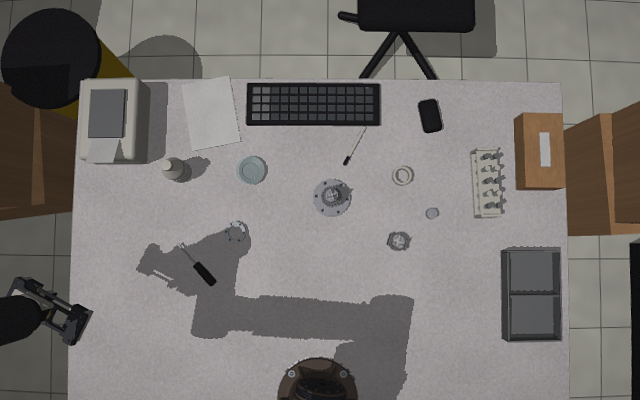

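View pics/side1.png

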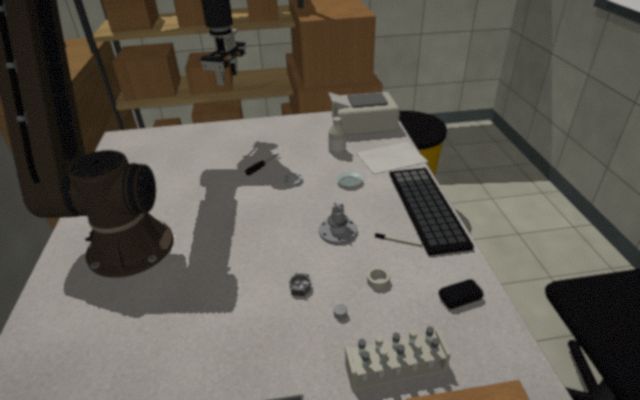

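Top view: post at (332,197), spacer at (402,175), cap at (399,241), and what is probably the clamp in shadow at (236,232). The weight is at (432,213). I'll enlarge these and measure them.

```bash
cat >> h.py <<'E'
def ring(P,c,zlo,zhi,r=0.05):
    m=(np.hypot(P[...,0]-c[0],P[...,1]-c[1])<r)&(P[...,2]>zlo)&(P[...,2]<zhi)
    q=P[m]
    if len(q)<6: return None
    xy=q[:,:2].astype(np.float32)
    (a,b),rad=cv2.minEnclosingCircle(xy)
    return len(q),np.round([a,b,rad],4),np.round(xy.mean(0),4),np.round(np.percentile(q[:,2],[5,50,95]),4)
E
python3 - <<'E'
from h import *
s=dict(np.load('top1.npz'));P=cloud(s)
pc={'post':(332,197),'spacer':(402,175),'cap':(399,241),'clamp':(236,232)}
ims=[]
for k,(u,v) in pc.items():
    c=np.nanmean(P[v-6:v+7,u-6:u+7].reshape(-1,3),0);print(k,c, 'bench', np.nanmedian(P[v-30:v+30,u-30:u+30,2]))
    for lo,hi in {'post':[(.008,.02),(.036,.055),(.088,.11)],'spacer':[(.018,.03)],'cap':[(.018,.03)],'clamp':[(.007,.02)]}[k]: print(lo,ring(P,c,lo,hi,.06 if k=='post' else .045))
    im=s['color'][v-25:v+25,u-25:u+25,::-1]; ims.append(cv2.resize(im,(390,290) if 0 else (295,295),interpolation=cv2.INTER_CUBIC))
cv2.imwrite('pics/c1.png',np.vstack([np.hstack(ims[:2]),np.hstack(ims[2:])]))
E
```

```text
post [ 0.57754213 -0.03974497  0.07289074] bench 0.0007664311259977829
0.008 (662, array([ 0.5819, -0.0379,  0.0549]), array([ 0.5805, -0.0378], dtype=float32), array([0.0086, 0.0116, 0.0154]))
0.036 (204, array([ 0.5819, -0.0375,  0.03  ]), array([ 0.5799, -0.0377], dtype=float32), array([0.0413, 0.0454, 0.0499]))
0.088 (45, array([ 0.5821, -0.0382,  0.0166]), array([ 0.5819, -0.0375], dtype=float32), array([0.09  , 0.0945, 0.0981]))
spacer [ 0.6513841  -0.24779133  0.00325741] bench -0.0008432868001004041
0.018 (131, array([ 0.6482, -0.2441,  0.0281]), array([ 0.6478, -0.2447], dtype=float32), array([0.0188, 0.0231, 0.0271]))
cap [ 0.45580647 -0.23701012  0.00676195] bench -0.0006999312780567077
0.018 (106, array([ 0.4558, -0.2328,  0.0325]), array([ 0.4544, -0.232 ], dtype=float32), array([0.0198, 0.0233, 0.0275]))
clamp [0.47973882 0.24264382 0.00241419] bench -0.00025268721872089646
0.007 (206, array([0.481 , 0.2454, 0.0323]), array([0.4802, 0.2444], dtype=float32), array([0.0077, 0.0114, 0.0156]))
```

View pics/c1.png

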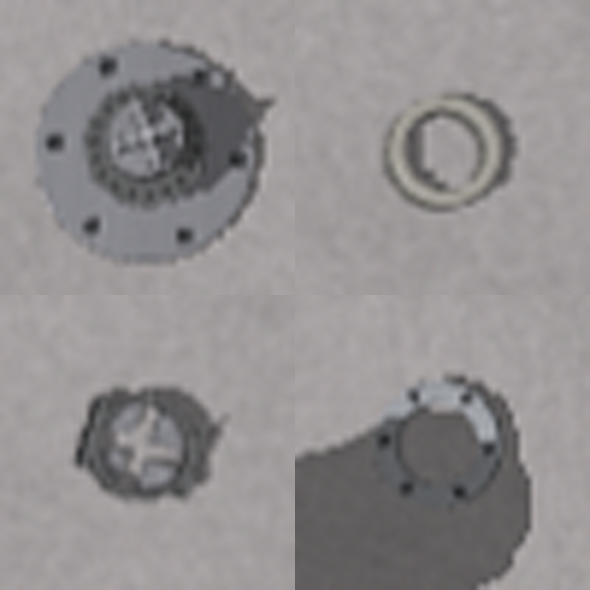

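```bash
python3 -m handwheel '[[[0.766,-0.368,0],[0,0,0.0972]],[[0.766,-0.368,0],[0,0,0.0972]],[[0.766,-0.368,0],[0,0,0.0972]],[[0.766,-0.368,0],[0,0,0.0972]],[[0.766,-0.368,0],[0,0,0.0972]]]' -1
python3 -m handwheel '[[[0.417,-0.741,0],[0,0,0.0815]],[[0.417,-0.741,0],[0,0,0.0815]],[[0.417,-0.741,0],[0,0,0.0815]],[[0.417,-0.741,0],[0,0,0.0815]],[[0.417,-0.741,0],[0,0,0.0815]]]'
```

```text
clock: 0.52
tool_pos: [0.2915, 0.4321, 0.2405]
orientation: [-180.0, -0.1, -151.1]
force: [-1.0, -0.5, -1.1]
opening: 0.0876
clock: 0.93
tool_pos: [0.291, 0.2625, 0.2402]
orientation: [-180.0, -0.1, 179.5]
force: [-0.9, 0.1, -0.9]
opening: 0.0877
```

```bash
python3 -m handwheel '[[[-0.595,-0.845,0],[0,0,0]],[[-0.595,-0.845,0],[0,0,0]],[[-0.595,-0.845,0],[0,0,0]],[[-0.595,-0.845,0],[0,0,0]],[[-0.595,-0.845,0],[0,0,0]]]' >/dev/null
python3 -m handwheel '[[[-0.595,-0.845,0],[0,0,0]],[[-0.595,-0.845,0],[0,0,0]],[[-0.595,-0.845,0],[0,0,0]],[[-0.595,-0.845,0],[0,0,0]],[[-0.595,-0.845,0],[0,0,0]]]' >/dev/null
python3 -m handwheel '[[[-0.595,-0.845,0],[0,0,0.0014]],[[-0.595,-0.845,0],[0,0,0.0014]],[[-0.595,-0.845,0],[0,0,0.0014]],[[-0.595,-0.845,0],[0,0,0.0014]],[[-0.595,-0.845,0],[0,0,0.0014]]]'
python3 -m handwheel '[[[0,0,0.7],[0,0,0]],[[0,0,0.7],[0,0,0]],[[0,0,0.7],[0,0,0]],[[0,0,0.7],[0,0,0]],[[0,0,0.7],[0,0,0]]]'
```

```text
clock: 2.18
tool_pos: [0.6501, -0.2407, 0.2398]
orientation: [180.0, -0.1, 179.5]
force: [0.5, 0.2, 0.7]
opening: 0.0874
clock: 2.6
tool_pos: [0.6458, -0.2381, 0.0943]
orientation: [179.9, -0.6, 179.4]
force: [-0.9, 0.6, 0.4]
opening: 0.0877
```

```bash
python3 -m handwheel '[[[-0.01,-0.03,0.2],[0,0,0.0014]],[[-0.01,-0.03,0.2],[0,0,0.0014]],[[-0.01,-0.03,0.2],[0,0,0.0014]],[[-0.01,-0.03,0.2],[0,0,0.0014]],[[-0.01,-0.03,0.2],[0,0,0.0014]]]'
python3 - <<'E'
from h import *
print(get_obs()['tool_pos'],get_obs()['orientation'])
s=snap('side','s2.png');t=snap('top','t2.png')
a=cv2.resize(s['color'][220:320,320:440,::-1],None,fx=4,fy=4,interpolation=2);b=cv2.resize(t['color'][130:230,360:440,::-1],None,fx=4,fy=4,interpolation=2)
cv2.imwrite('pics/c2.png',np.hstack([a,b]))
E
```

```text
clock: 3.02
tool_pos: [0.6529, -0.2447, 0.0636]
orientation: [-180.0, 0.2, 179.0]
force: [-0.4, -0.4, 0.3]
opening: 0.0876
[ 0.65291022 -0.24472058  0.06355726] [-179.95206896    0.22322752  179.04720874]
```

View pics/c2.png

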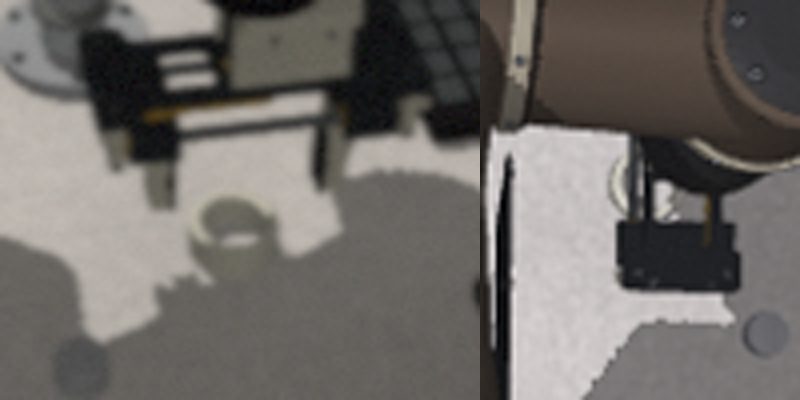

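```bash
python3 -m handwheel '[[[0.015,0,0.08],[0,0,-0.0028]],[[0.015,0,0.16],[0,0,-0.0028]],[[0.015,0,0.22],[0,0,-0.0028]],[[0.015,0,0.22],[0,0,-0.0028]],[[0.015,0,0.22],[0,0,-0.0028]]]'
python3 -m handwheel '[[[0,0,0],[0,0,0]],[[0,0,0],[0,0,0]]]'
```

```text
clock: 3.53
tool_pos: [0.6484, -0.2445, 0.0168]
orientation: [-180.0, -0.0, -180.0]
force: [0.3, -1.2, 0.4]
opening: 0.0876
clock: 3.7
tool_pos: [0.6489, -0.2446, 0.0176]
orientation: [-180.0, 0.1, -180.0]
force: [0.3, 0.5, 0.5]
opening: 0.0878
```

```bash
python3 -m handwheel '[[[0,0,0],[0,0,0]],[[0,0,0],[0,0,0]],[[0,0,0],[0,0,0]],[[0,0,0],[0,0,0]],[[0,0,0],[0,0,0]]]' 1
python3 -m handwheel '[[[0,0,0],[0,0,0]],[[0,0,0],[0,0,0]],[[0,0,0],[0,0,0]],[[0,0,0],[0,0,0]],[[0,0,0],[0,0,0]]]'
```

```text
clock: 4.12
tool_pos: [0.6483, -0.2445, 0.0166]
orientation: [-180.0, 0.0, -180.0]
force: [-0.3, -0.2, -0.8]
opening: 0.06
clock: 4.53
tool_pos: [0.6483, -0.2445, 0.0166]
orientation: [-180.0, 0.0, -180.0]
force: [0.6, 0.3, 0.9]
opening: 0.0552
```

```bash
python3 -m handwheel '[[[0,0,-0.15],[0,0,0]],[[0,0,-0.35],[0,0,0]],[[0,0,-0.55],[0,0,0]],[[0,0,-0.65],[0,0,0]],[[0,0,-0.7],[0,0,0]]]'
python3 -m handwheel '[[[0.08,0.2,0],[0,0,0]],[[0.15,0.4,0],[0,0,0]],[[0.2,0.6,0],[0,0,0]],[[0.3,0.8,0],[0,0,0]],[[0.33,0.95,0],[0,0,0]]]'
python3 -m handwheel '[[[0,0.0825,0],[0,0,0]],[[0,0.0825,0],[0,0,0]],[[0,0.0825,0],[0,0,0]],[[0,0.0825,0],[0,0,0]],[[0,0.0825,0],[0,0,0]]]'
python3 -m handwheel '[[[0,0,0],[0,0,0]],[[0,0,0],[0,0,0]]]'
python3 - <<'E'
from h import *
s=snap('side','s3.png');t=snap('top','t3.png');print(get_obs()['tool_pos'],get_obs()['force'])
a=cv2.resize(s['color'][150:250,280:400,::-1],None,fx=4,fy=4,interpolation=2);b=cv2.resize(t['color'][150:250,290:370,::-1],None,fx=4,fy=4,interpolation=2)
cv2.imwrite('pics/c3.png',np.hstack([a,b]))
E
```

```text
clock: 4.95
tool_pos: [0.65, -0.2449, 0.1611]
orientation: [-179.9, 0.3, -180.0]
force: [0.9, -0.4, -1.0]
opening: 0.0548
clock: 5.37
tool_pos: [0.5795, -0.0529, 0.1555]
orientation: [180.0, -0.1, 180.0]
force: [0.8, -0.3, -1.7]
opening: 0.0549
clock: 5.78
tool_pos: [0.5821, -0.0388, 0.156]
orientation: [-180.0, -0.1, 180.0]
force: [-0.3, -0.3, 0.1]
opening: 0.0551
clock: 5.95
tool_pos: [0.5822, -0.0389, 0.1562]
orientation: [-180.0, -0.0, 179.9]
force: [0.4, -0.2, -0.4]
opening: 0.0548
[ 0.58220624 -0.03868756  0.15635229] [-0.34737884 -0.4033216  -0.4164516 ]
```

View pics/c3.png

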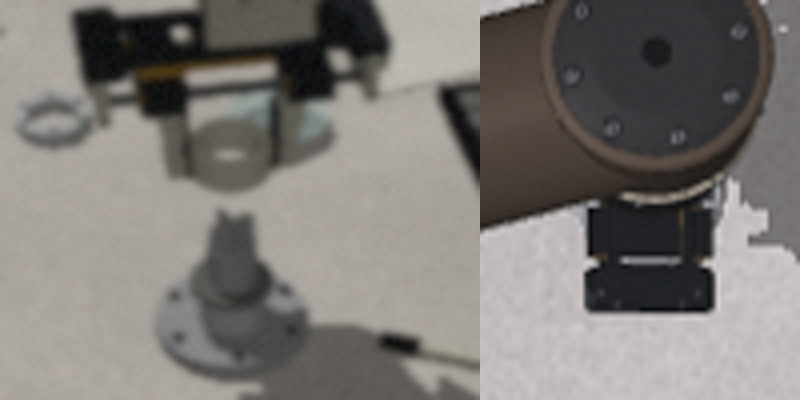

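```bash
python3 -m handwheel '[[[0,0.003,0.1],[0,0,0]],[[0,0.003,0.18],[0,0,0]],[[0,0.003,0.22],[0,0,0]],[[0,0.003,0.26],[0,0,0]],[[0,0.003,0.28],[0,0,0]]]'
python3 -m handwheel '[[[0,0,0.04],[0,0,0]],[[0,0,0.08],[0,0,0]],[[0,0,0.12],[0,0,0]],[[0,0,0.15],[0,0,0]],[[0,0,0.16],[0,0,0]]]'
```

```text
clock: 6.47
tool_pos: [0.582, -0.0377, 0.0997]
orientation: [-180.0, -0.1, 180.0]
force: [-0.6, -0.5, -1.3]
opening: 0.0548
clock: 6.88
tool_pos: [0.5817, -0.0375, 0.0673]
orientation: [-180.0, -0.1, -180.0]
force: [0.3, 0.4, -1.1]
opening: 0.0551
```

```bash
python3 -m handwheel '[[[0,0,0.008],[0,0,0]],[[0,0,0.014],[0,0,0]],[[0,0,0.02],[0,0,0]],[[0,0,0.023],[0,0,0]],[[0,0,0.023],[0,0,0]]]'
python3 -m handwheel '[[[0,0,0.005],[0,0,0]],[[0,0,0.005],[0,0,0]],[[0,0,0.005],[0,0,0]]]'
```

```text
clock: 7.3
tool_pos: [0.5823, -0.0374, 0.0641]
orientation: [180.0, 0.0, -180.0]
force: [-0.5, -0.3, -0.5]
opening: 0.0545
clock: 7.55
tool_pos: [0.5823, -0.0374, 0.063]
orientation: [-180.0, 0.0, -180.0]
force: [-0.1, 0.4, 0.1]
opening: 0.0553
```

```bash
python3 -m handwheel '[[[0,0,0.004],[0,0,0]],[[0,0,0.004],[0,0,0]],[[0,0,0.004],[0,0,0]]]'
python3 -m handwheel '[[[0,0,0.004],[0,0,0]],[[0,0,0.004],[0,0,0]],[[0,0,0.004],[0,0,0]]]'
```

```text
clock: 7.8
tool_pos: [0.5824, -0.0374, 0.0626]
orientation: [-180.0, 0.0, -180.0]
force: [-1.7, 0.0, 4.8]
opening: 0.055
clock: 8.05
tool_pos: [0.5824, -0.0374, 0.0625]
orientation: [-180.0, 0.0, -180.0]
force: [-4.9, 1.3, 10.5]
opening: 0.055
```

```bash
python3 -m handwheel '[[[0,0,-0.004],[0,0,0]],[[0,0,-0.004],[0,0,0]],[[0,0,-0.004],[0,0,0]],[[0,0,-0.004],[0,0,0]],[[0,0,-0.004],[0,0,0]]]' -1
python3 -m handwheel '[[[0,0,0],[0,0,0]],[[0,0,0],[0,0,0]],[[0,0,0],[0,0,0]],[[0,0,0],[0,0,0]],[[0,0,0],[0,0,0]]]'
python3 -m handwheel '[[[0,0,-0.05],[0,0,0]],[[0,0,-0.15],[0,0,0]],[[0,0,-0.3],[0,0,0]],[[0,0,-0.45],[0,0,0]],[[0,0,-0.6],[0,0,0]]]'
python3 -m handwheel '[[[0.25,0.7,0],[0,0,0]],[[0.25,0.7,0],[0,0,0]],[[0.25,0.7,0],[0,0,0]],[[0.25,0.7,0],[0,0,0]],[[0.25,0.7,0],[0,0,0]]]'
python3 -m handwheel '[[[0.255,0.71,0],[0,0,0]],[[0.255,0.71,0],[0,0,0]],[[0.255,0.71,0],[0,0,0]],[[0.255,0.71,0],[0,0,0]],[[0.255,0.71,0],[0,0,0]]]'
python3 -m handwheel '[[[0,0,0],[0,0,0]],[[0,0,0],[0,0,0]]]'
python3 - <<'E'
from h import *
s=snap('side');t=snap('top');np.savez('top4.npz',**t)
P=cloud(t)
for lo,hi in((.062,.078),(.088,.105)): print(ring(P,(.582,-.038),lo,hi))
a=cv2.resize(s['color'][190:250,310:370,::-1],(400,400),interpolation=2);b=cv2.resize(t['color'][167:227,302:362,::-1],(400,400),interpolation=2)
cv2.imwrite('pics/c4.png',np.hstack([a,b]))
E
```

```text
clock: 8.47
tool_pos: [0.5821, -0.0374, 0.0619]
orientation: [-180.0, -0.0, -180.0]
force: [0.3, -0.6, -0.0]
opening: 0.0829
clock: 8.88
tool_pos: [0.5822, -0.0374, 0.0621]
orientation: [180.0, -0.0, -180.0]
force: [0.3, 0.1, -0.2]
opening: 0.088
clock: 9.3
tool_pos: [0.582, -0.0375, 0.1843]
orientation: [-180.0, 0.0, -180.0]
force: [0.8, 0.6, -0.8]
opening: 0.0874
clock: 9.72
tool_pos: [0.5312, 0.106, 0.1835]
orientation: [179.9, 0.1, -179.8]
force: [-0.4, -0.8, 0.1]
opening: 0.0877
clock: 10.13
tool_pos: [0.4804, 0.2483, 0.1831]
orientation: [179.9, 0.1, -179.8]
force: [0.9, 0.9, 1.1]
opening: 0.0874
clock: 10.3
tool_pos: [0.4812, 0.2444, 0.1826]
orientation: [180.0, 0.0, -180.0]
force: [-0.2, 0.1, -0.2]
opening: 0.0878
(195, array([ 0.5816, -0.0379,  0.0279]), array([ 0.5802, -0.0374], dtype=float32), array([0.0652, 0.0701, 0.0771]))
(43, array([ 0.5824, -0.0382,  0.0168]), array([ 0.5822, -0.0376], dtype=float32), array([0.092 , 0.0959, 0.0997]))
```

View pics/c4.png

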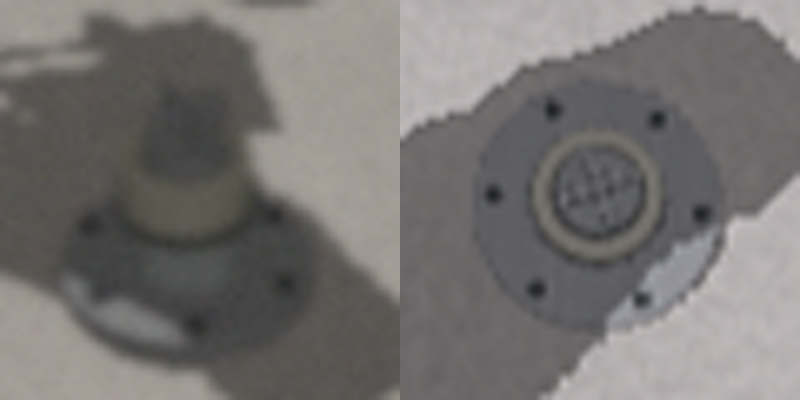

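Spacer is down on the support (ring top at about 70 mm, centred). The TCP is now over the clamp ring, so I'll descend and grip it.

```bash
python3 -m handwheel '[[[0,0.003,0.2],[0,0,0]],[[0,0.003,0.35],[0,0,0]],[[0,0.003,0.5],[0,0,0]],[[0,0.003,0.6],[0,0,0]],[[0,0.003,0.65],[0,0,0]]]'
python3 -m handwheel '[[[0,0,0.08],[0,0,0]],[[0,0,0.14],[0,0,0]],[[0,0,0.175],[0,0,0]],[[0,0,0.175],[0,0,0]],[[0,0,0.175],[0,0,0]]]'
python3 -m handwheel '[[[0,0,0.0],[0,0,0]],[[0,0,0],[0,0,0]]]'
```

```text
clock: 10.82
tool_pos: [0.4804, 0.2429, 0.0495]
orientation: [-179.8, -0.2, 179.9]
force: [-0.3, 0.9, 0.4]
opening: 0.0878
clock: 11.23
tool_pos: [0.4817, 0.245, 0.0176]
orientation: [-180.0, 0.0, 180.0]
force: [0.5, -0.7, 1.1]
opening: 0.0874
clock: 11.4
tool_pos: [0.4817, 0.2456, 0.0182]
orientation: [179.9, 0.1, -180.0]
force: [-0.0, 0.3, -0.1]
opening: 0.0878
```

```bash
python3 -m handwheel '[[[0,0,0.005],[0,0,0]],[[0,0,0.005],[0,0,0]],[[0,0,0.005],[0,0,0]],[[0,0,0.005],[0,0,0]],[[0,0,0.005],[0,0,0]]]' 1
python3 -m handwheel '[[[0,0,0],[0,0,0]],[[0,0,0],[0,0,0]],[[0,0,0],[0,0,0]],[[0,0,0],[0,0,0]],[[0,0,0],[0,0,0]]]'
python3 -m handwheel '[[[0,0,-0.15],[0,0,0]],[[0,0,-0.35],[0,0,0]],[[0,0,-0.55],[0,0,0]],[[0,0,-0.65],[0,0,0]],[[0,0,-0.7],[0,0,0]]]'
python3 -m handwheel '[[[0,0,0],[0,0,0]]]'
```

```text
clock: 11.82
tool_pos: [0.4811, 0.2452, 0.0163]
orientation: [180.0, 0.0, -180.0]
force: [-0.6, 0.5, 2.0]
opening: 0.0631
clock: 12.23
tool_pos: [0.4812, 0.2452, 0.0163]
orientation: [180.0, 0.0, -180.0]
force: [-1.4, 0.8, 4.5]
opening: 0.0627
clock: 12.65
tool_pos: [0.4825, 0.2463, 0.1597]
orientation: [179.8, 0.2, -180.0]
force: [0.2, 0.7, -1.3]
opening: 0.0628
clock: 12.73
tool_pos: [0.4821, 0.246, 0.1583]
orientation: [179.8, 0.2, -180.0]
force: [0.1, 0.4, -1.8]
opening: 0.0627
```

```bash
python3 -m handwheel '[[[-0.07,-0.18,0],[0,0,0]],[[-0.14,-0.38,0],[0,0,0]],[[-0.2,-0.56,0],[0,0,0]],[[-0.2525,-0.707,0],[0,0,0]],[[-0.2525,-0.707,0],[0,0,0]]]'
python3 -m handwheel '[[[-0.07,-0.18,0],[0,0,0]],[[-0.14,-0.38,0],[0,0,0]],[[-0.2,-0.56,0],[0,0,0]],[[-0.2525,-0.707,0],[0,0,0]],[[-0.2525,-0.707,0],[0,0,0]]]'
python3 -m handwheel '[[[0,0,0],[0,0,0]],[[0,0,0],[0,0,0]],[[0,0,0],[0,0,0]]]'
```

```text
clock: 13.15
tool_pos: [0.5313, 0.0992, 0.1535]
orientation: [-179.9, -0.2, 179.8]
force: [0.0, 0.4, -1.9]
opening: 0.063
clock: 13.57
tool_pos: [0.5823, -0.0419, 0.1533]
orientation: [-179.9, -0.2, 179.8]
force: [0.7, 0.9, -1.1]
opening: 0.063
clock: 13.82
tool_pos: [0.5815, -0.0368, 0.155]
orientation: [-180.0, -0.1, -180.0]
force: [0.3, -0.2, -0.9]
opening: 0.0629
```

```bash
python3 -m handwheel '[[[-0.003,-0.003,0.08],[0,0,0]],[[-0.003,-0.003,0.16],[0,0,0]],[[-0.003,-0.003,0.23],[0,0,0]],[[-0.003,-0.003,0.27],[0,0,0]],[[-0.003,-0.003,0.295],[0,0,0]]]'
python3 -m handwheel '[[[0,0,0.005],[0,0,0]],[[0,0,0.01],[0,0,0]],[[0,0,0.02],[0,0,0]],[[0,0,0.03],[0,0,0]],[[0,0,0.03],[0,0,0]]]'
python3 -m handwheel '[[[0,0,0.006],[0,0,0]],[[0,0,0.01],[0,0,0]],[[0,0,0.012],[0,0,0]],[[0,0,0.012],[0,0,0]]]'
python3 -m handwheel '[[[0,0,0.004],[0,0,0]],[[0,0,0.008],[0,0,0]],[[0,0,0.008],[0,0,0]]]'
```

```text
clock: 14.23
tool_pos: [0.5821, -0.0372, 0.096]
orientation: [-180.0, -0.1, -179.9]
force: [-0.5, -0.1, -1.1]
opening: 0.063
clock: 14.65
tool_pos: [0.5829, -0.0382, 0.0913]
orientation: [180.0, 0.0, -180.0]
force: [1.0, -0.4, -0.6]
opening: 0.0632
clock: 14.98
tool_pos: [0.5828, -0.0383, 0.0887]
orientation: [-180.0, -0.0, -180.0]
force: [-0.5, 0.1, -0.9]
opening: 0.063
clock: 15.23
tool_pos: [0.5827, -0.0382, 0.087]
orientation: [-180.0, -0.0, -180.0]
force: [-0.2, -0.3, -1.1]
opening: 0.0629
```

```bash
python3 -m handwheel '[[[0,0,0.004],[0,0,0]],[[0,0,0.004],[0,0,0]],[[0,0,0.004],[0,0,0]]]'
python3 -m handwheel '[[[0,0,0.003],[0,0,0]],[[0,0,0.003],[0,0,0]],[[0,0,0.003],[0,0,0]]]'
```

```text
clock: 15.48
tool_pos: [0.5829, -0.0382, 0.0864]
orientation: [180.0, 0.0, -180.0]
force: [0.1, 0.1, -0.7]
opening: 0.063
clock: 15.73
tool_pos: [0.5829, -0.0382, 0.0863]
orientation: [-180.0, 0.0, -180.0]
force: [-2.5, 1.3, 5.3]
opening: 0.063
```

```bash
python3 -m handwheel '[[[0,0,-0.004],[0,0,0]],[[0,0,-0.004],[0,0,0]],[[0,0,-0.004],[0,0,0]],[[0,0,-0.004],[0,0,0]],[[0,0,-0.004],[0,0,0]]]' -1
python3 -m handwheel '[[[0,0,0],[0,0,0]],[[0,0,0],[0,0,0]],[[0,0,0],[0,0,0]]]'
python3 -m handwheel '[[[0,0,-0.05],[0,0,0]],[[0,0,-0.15],[0,0,0]],[[0,0,-0.3],[0,0,0]],[[0,0,-0.45],[0,0,0]],[[0,0,-0.6],[0,0,0]]]'
cat > pat.py <<'E'
from h import *
def patch(s,c,z,half=.04,n=400):
    g=(np.arange(n)/(n-1)*2-1)*half
    X,Y=np.meshgrid(c[0]-g,c[1]-g,indexing='ij')  # rows: x decreasing, cols: y decreasing
    W=np.stack([X,Y,np.full_like(X,z)],-1).reshape(-1,3)
    p=cv2.projectPoints(W,np.array(s['rvec'],float),np.array(s['tvec'],float),np.array(s['intrinsics']),np.array(s['distortion']))[0].reshape(n,n,2).astype(np.float32)
    im=cv2.remap(s['color'][:,:,::-1].copy(),p[...,0],p[...,1],cv2.INTER_CUBIC)
    return cv2.normalize(im,None,0,255,cv2.NORM_MINMAX)
E
python3 - <<'E'
from pat import *
a=dict(np.load('top1.npz'))
cv2.imwrite('pics/c5.png',np.hstack([patch(a,(.582,-.038),.096,.025),patch(a,(.455,-.2325),.018)]))
P=cloud(a);c=(.455,-.2325)
m=(np.hypot(P[...,0]-c[0],P[...,1]-c[1])<.045)&(P[...,2]>.010)
q=P[m][:,:2]
for t in range(-90,90,10):
    u=np.array([np.cos(np.radians(t)),np.sin(np.radians(t))]);d=q@u;print(t,round((d.max()-d.min())*1e3,1),np.round((d.max()+d.min())/2-np.dot(c,u),4),end=' | ')
E
```

```text
clock: 16.15
tool_pos: [0.5828, -0.0382, 0.0864]
orientation: [-180.0, -0.0, -180.0]
force: [0.2, -0.2, -0.5]
opening: 0.0864
clock: 16.4
tool_pos: [0.5828, -0.0382, 0.0865]
orientation: [-180.0, -0.0, -180.0]
force: [-0.4, -0.6, 0.6]
opening: 0.0875
clock: 16.82
tool_pos: [0.5826, -0.0383, 0.2087]
orientation: [-180.0, 0.0, -180.0]
force: [0.8, 0.3, -0.6]
opening: 0.0878
-90 63.5 -0.0002 | -80 65.6 -0.0001 | -70 66.2 -0.0001 | -60 64.8 -0.0003 | -50 61.4 -0.0004 | -40 56.2 -0.0005 | -30 49.9 -0.0009 | -20 48.7 -0.0009 | -10 48.9 -0.0006 | 0 49.0 -0.0006 | 10 49.5 -0.0005 | 20 54.4 -0.0002 | 30 57.6 -0.0 | 40 59.0 0.0002 | 50 58.7 0.0004 | 60 57.6 0.0008 | 70 55.4 0.0011 | 80 59.5 0.0003 |
```

View pics/c5.png

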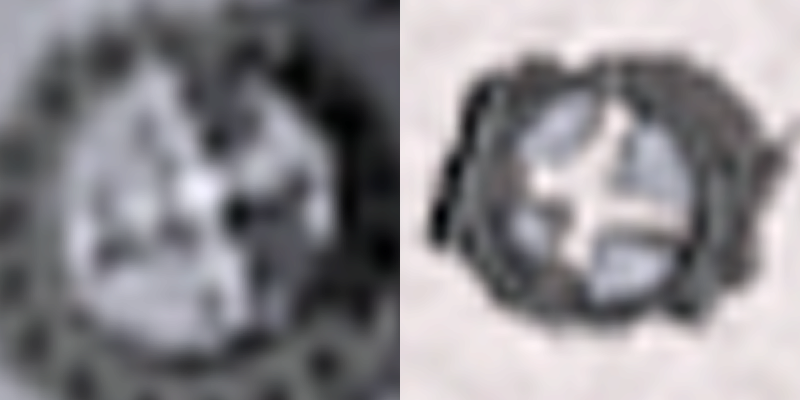

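```bash
cat > fit.py <<'E'
from pat import *
from scipy.optimize import minimize
def model(a,c,n=240,half=.045):
    # cap silhouette mask, patch coords
    def tp(p): return np.stack([(c[1]+half-p[:,1])/(2*half)*(n-1),(c[0]+half-p[:,0])/(2*half)*(n-1)],1)
    return tp
def capmask(cx,cy,th,g):
    d=np.stack([g[0]-cx,g[1]-cy]);c,s=np.cos(th),np.sin(th)
    x=c*d[0]+s*d[1];y=-s*d[0]+c*d[1]
    return (np.hypot(x,y)<.0265)|((abs(x)<.018)&(abs(y)<.028))
E
python3 - <<'E'
from fit import *
s=snap('top');np.savez('top5.npz',**s)
c=(.455,-.2325)
for nm,s in (('now',s),('first',dict(np.load('top1.npz')))):
    im=patch(s,c,.022,.04,240).astype(int);L=im.sum(2)/3
    g=(np.arange(240)/239*2-1)*.04;G=np.meshgrid(c[0]-g,c[1]-g,indexing='ij')
    bg=np.median(L[:20]);R=np.hypot(G[0]-c[0],G[1]-c[1])
    use=R>.019
    dark=(L<bg*.72)
    res=[]
    for th in range(-45,46,3):
      best=max(((( capmask(c[0]+dx,c[1]+dy,np.radians(th),G)==dark)&use&(R<.037)).sum(),dx,dy) for dx in np.arange(-4,5,1)*1e-3 for dy in np.arange(-4,5,1)*1e-3)
      res.append((int(best[0]),th,*np.round(best[1:],3)))
    print(nm,bg,sorted(res)[::-1][:4])
E
```

```text
now 119.33333333333333 [(23924, -18, np.float64(0.0), np.float64(0.002)), (23835, -21, np.float64(0.0), np.float64(0.002)), (23721, -15, np.float64(0.0), np.float64(0.002)), (23509, -24, np.float64(0.001), np.float64(0.002))]
first 229.66666666666666 [(22089, 0, np.float64(0.001), np.float64(-0.002)), (22052, -18, np.float64(0.001), np.float64(0.0)), (22051, -15, np.float64(0.001), np.float64(0.001)), (22027, -21, np.float64(0.001), np.float64(0.0))]
```

```bash
python3 -m handwheel '[[[0.32,-0.5,0],[0,0,-0.0972]],[[0.32,-0.5,0],[0,0,-0.0972]],[[0.32,-0.5,0],[0,0,-0.0972]],[[0.32,-0.5,0],[0,0,-0.0972]],[[0.32,-0.5,0],[0,0,-0.0972]]]'
python3 -m handwheel '[[[0.53,-0.203,0],[0,0,-0.0972]],[[0.53,-0.203,0],[0,0,-0.0972]],[[0.53,-0.203,0],[0,0,-0.0972]],[[0.53,-0.203,0],[0,0,-0.0972]],[[0.53,-0.203,0],[0,0,-0.0972]]]'
python3 -m handwheel '[[[0,0,0],[0,0,-0.0111]],[[0,0,0],[0,0,-0.0111]],[[0,0,0],[0,0,-0.0111]],[[0,0,0],[0,0,-0.0111]]]'
python3 - <<'E'
from pat import *
s=snap('top');P=cloud(s)
o=get_obs();t=o['tool_pos'];y=np.radians(o['orientation'][2]);d=np.array([.4552,-.232])-t[:2]
print(t,o['orientation'],'shares to cap',np.round([(np.cos(y)*d[0]+np.sin(y)*d[1])/.2,(np.sin(y)*d[0]-np.cos(y)*d[1])/.2],4))
for lo,hi in((.074,.0885),(.0885,.105)): print(ring(P,(.582,-.038),lo,hi))
cv2.imwrite('pics/c6.png',np.hstack([patch(s,(.582,-.038),.09,.045),patch(s,(.582,-.038),.096,.022)]))
E
```

```text
clock: 17.28
tool_pos: [0.5178, -0.1398, 0.2077]
orientation: [-180.0, 0.1, -144.8]
force: [0.6, 0.9, 0.6]
opening: 0.0878
clock: 17.7
tool_pos: [0.4541, -0.2338, 0.2074]
orientation: [-180.0, 0.0, -109.9]
force: [1.4, -0.2, 0.6]
opening: 0.0873
clock: 18.03
tool_pos: [0.4554, -0.2322, 0.2069]
orientation: [-180.0, 0.0, -106.2]
force: [0.2, 0.6, 1.0]
opening: 0.0875
[ 0.45538475 -0.23216016  0.20676516] [-1.79987862e+02  1.27964515e-03 -1.06210812e+02] shares to cap [-0.0005  0.0011]
(248, array([ 0.5818, -0.039 ,  0.0318]), array([ 0.5883, -0.0394], dtype=float32), array([0.0755, 0.08  , 0.0851]))
(45, array([ 0.5825, -0.0382,  0.0167]), array([ 0.5819, -0.0375], dtype=float32), array([0.0904, 0.0948, 0.0993]))
```

View pics/c6.png

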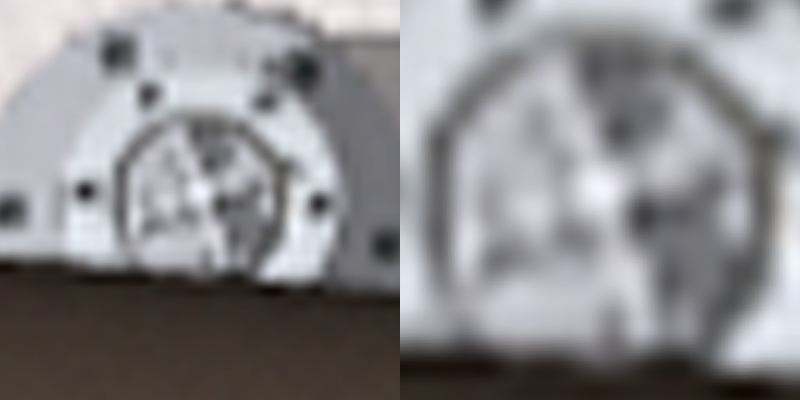

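Clamp ring is flat at about 81 mm and centred. The head arms sit at about +20° and the cap at about −16°. Descending on the cap.

```bash
python3 -m handwheel '[[[0,0,0.2],[0,0,0]],[[0,0,0.4],[0,0,0]],[[0,0,0.55],[0,0,0]],[[0,0,0.65],[0,0,0]],[[0,0,0.7],[0,0,0]]]'
python3 -m handwheel '[[[0,0,0.1],[0,0,0]],[[0,0,0.18],[0,0,0]],[[0,0,0.23],[0,0,0]],[[0,0,0.235],[0,0,0]],[[0,0,0.235],[0,0,0]]]'
python3 -m handwheel '[[[0,0,0],[0,0,0]],[[0,0,0],[0,0,0]]]'
python3 - <<'E'
from h import *
o=get_obs();print(o['tool_pos'],o['orientation'])
s=snap('side')
cv2.imwrite('pics/c7.png',cv2.resize(s['color'][240:330,240:360,::-1],None,fx=5,fy=5,interpolation=2))
E
```

```text
clock: 18.5
tool_pos: [0.4536, -0.2318, 0.0638]
orientation: [179.7, -0.0, -106.2]
force: [0.2, 0.1, -0.2]
opening: 0.0876
clock: 18.92
tool_pos: [0.4556, -0.2323, 0.0197]
orientation: [180.0, -0.0, -106.1]
force: [-0.8, -0.0, 0.5]
opening: 0.0878
clock: 19.08
tool_pos: [0.4562, -0.2324, 0.0207]
orientation: [-179.9, 0.0, -106.1]
force: [-0.2, -0.2, 0.7]
opening: 0.0876
[ 0.4562099  -0.2324021   0.02070392] [-1.79884689e+02  1.33545132e-02 -1.06099096e+02]
```

View pics/c7.png

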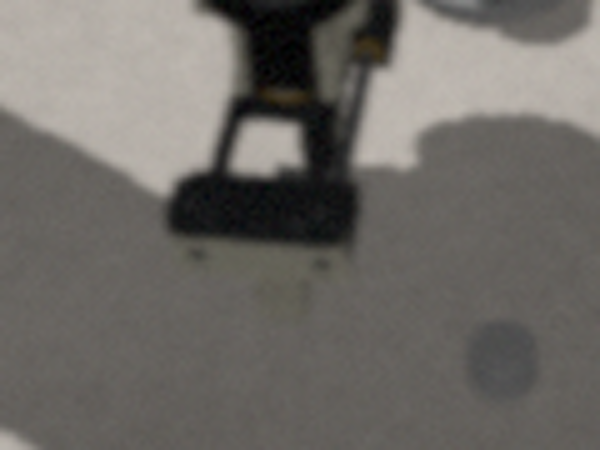

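The near finger stands in front of the cap, as expected. Closing.

```bash
python3 -m handwheel '[[[0,0,0],[0,0,0]],[[0,0,0],[0,0,0]],[[0,0,0],[0,0,0]],[[0,0,0],[0,0,0]],[[0,0,0],[0,0,0]]]' 1
python3 -m handwheel '[[[0,0,0],[0,0,0]],[[0,0,0],[0,0,0]],[[0,0,0],[0,0,0]],[[0,0,0],[0,0,0]],[[0,0,0],[0,0,0]]]'
```

```text
clock: 19.55
tool_pos: [0.4554, -0.2323, 0.0197]
orientation: [-180.0, 0.0, -106.1]
force: [-0.2, -0.2, -0.8]
opening: 0.0596
clock: 19.97
tool_pos: [0.4554, -0.2323, 0.0196]
orientation: [-180.0, 0.0, -106.1]
force: [-0.4, 0.2, 2.7]
opening: 0.0557
```

```bash
python3 -m handwheel '[[[0,0,-0.15],[0,0,0]],[[0,0,-0.35],[0,0,0]],[[0,0,-0.55],[0,0,0]],[[0,0,-0.65],[0,0,0]],[[0,0,-0.7],[0,0,0]]]'
python3 -m handwheel '[[[-0.15,-0.045,0],[0,0,0]],[[-0.3,-0.09,0],[0,0,0]],[[-0.45,-0.135,0],[0,0,0]],[[-0.555,-0.17,0],[0,0,0]],[[-0.555,-0.17,0],[0,0,0]]]'
python3 -m handwheel '[[[-0.15,-0.045,0],[0,0,0]],[[-0.3,-0.09,0],[0,0,0]],[[-0.45,-0.135,0],[0,0,0]],[[-0.555,-0.17,0],[0,0,0]],[[-0.555,-0.17,0],[0,0,0]]]'
python3 -m handwheel '[[[0,0,0],[0,0,-0.0778]],[[0,0,0],[0,0,-0.0778]],[[0,0,0],[0,0,-0.0778]],[[0,0,0],[0,0,-0.0778]],[[0,0,0],[0,0,-0.0778]]]'
python3 -m handwheel '[[[0,0,0],[0,0,0]],[[0,0,0],[0,0,0]]]'
python3 - <<'E'
from h import *
o=get_obs();t=o['tool_pos'];y=np.radians(o['orientation'][2]);d=np.array([.5822,-.038])-t[:2]
print(np.round([(np.cos(y)*d[0]+np.sin(y)*d[1])/.2,(np.sin(y)*d[0]-np.cos(y)*d[1])/.2],4),o['force'],o['joint_pos'][5])
E
```

```text
clock: 20.38
tool_pos: [0.4568, -0.2326, 0.163]
orientation: [-179.7, 0.0, -106.1]
force: [0.8, -0.4, -1.1]
opening: 0.0556
clock: 20.8
tool_pos: [0.5204, -0.1324, 0.1583]
orientation: [180.0, 0.0, -106.0]
force: [0.3, -1.0, -1.3]
opening: 0.0557
clock: 21.22
tool_pos: [0.5838, -0.0352, 0.158]
orientation: [179.9, -0.0, -106.0]
force: [0.7, -0.0, -1.6]
opening: 0.0557
clock: 21.63
tool_pos: [0.5812, -0.0383, 0.1582]
orientation: [179.9, 0.0, -77.8]
force: [-0.1, -1.1, -1.5]
opening: 0.0555
clock: 21.8
tool_pos: [0.5817, -0.0381, 0.1589]
orientation: [179.9, 0.0, -78.3]
force: [0.4, 0.2, -1.6]
opening: 0.0562
[-0.0002 -0.0024] [ 0.40830649  0.1934631  -1.57498348] 86.22254814815706
```

```bash
python3 -m handwheel '[[[0,-0.002,0.05],[0,0,0]],[[0,-0.002,0.1],[0,0,0]],[[0,-0.002,0.15],[0,0,0]],[[0,-0.002,0.18],[0,0,0]],[[0,-0.002,0.2],[0,0,0]]]'
python3 -m handwheel '[[[0,0,0.005],[0,0,0]],[[0,0,0.005],[0,0,0]],[[0,0,0.005],[0,0,0]]]'
python3 -m handwheel '[[[0,0,0.005],[0,0,0]],[[0,0,0.005],[0,0,0]],[[0,0,0.005],[0,0,0]]]'
python3 -m handwheel '[[[0,0,0.003],[0,0,0]],[[0,0,0.003],[0,0,0]],[[0,0,0.003],[0,0,0]]]'
```

```text
clock: 22.22
tool_pos: [0.5818, -0.0379, 0.1178]
orientation: [179.9, 0.0, -78.1]
force: [1.0, 0.3, -2.3]
opening: 0.056
clock: 22.47
tool_pos: [0.5829, -0.0378, 0.1188]
orientation: [-180.0, -0.0, -78.1]
force: [0.7, -0.0, -1.6]
opening: 0.0556
clock: 22.72
tool_pos: [0.5827, -0.0377, 0.1179]
orientation: [-180.0, 0.0, -78.1]
force: [0.1, 0.5, -2.0]
opening: 0.056
clock: 22.97
tool_pos: [0.5826, -0.0378, 0.117]
orientation: [-180.0, 0.0, -78.1]
force: [0.7, 0.4, -0.9]
opening: 0.0558
```

```bash
python3 -m handwheel '[[[0,0,0.005],[0,0,0]],[[0,0,0.005],[0,0,0]],[[0,0,0.005],[0,0,0]]]'
python3 -m handwheel '[[[0,0,0.004],[0,0,0]],[[0,0,0.004],[0,0,0]],[[0,0,0.004],[0,0,0]]]'
```

```text
clock: 23.22
tool_pos: [0.5826, -0.0378, 0.1159]
orientation: [180.0, 0.0, -78.1]
force: [0.2, 0.6, -2.0]
opening: 0.0559
clock: 23.47
tool_pos: [0.5828, -0.0378, 0.1154]
orientation: [-180.0, -0.0, -78.1]
force: [-0.5, 0.1, 1.2]
opening: 0.056
```

```bash
python3 -m handwheel '[[[0,0,0.002],[0,0,0]],[[0,0,0.002],[0,0,0]],[[0,0,0.002],[0,0,0]]]'
python3 -m handwheel '[[[0,0,0],[0,0,-0.0083]],[[0,0,0],[0,0,-0.0083]],[[0,0,0],[0,0,-0.0083]]]'
python3 -m handwheel '[[[0,0,0],[0,0,-0.0083]],[[0,0,0],[0,0,-0.0083]],[[0,0,0],[0,0,-0.0083]]]'
```

```text
clock: 23.72
tool_pos: [0.5828, -0.0378, 0.1151]
orientation: [-180.0, -0.0, -78.1]
force: [-1.7, -0.9, 3.8]
opening: 0.0565
clock: 23.97
tool_pos: [0.5826, -0.0379, 0.1149]
orientation: [180.0, -0.0, -75.2]
force: [-1.0, -1.3, 3.7]
opening: 0.0559
clock: 24.22
tool_pos: [0.5825, -0.0376, 0.1143]
orientation: [180.0, 0.0, -72.2]
force: [0.6, -0.2, -1.5]
opening: 0.0557
```

The force fell away at yaw −72°, so the slots have begun to match. I'll turn 4° more towards the centre and lower.

```bash
python3 -m handwheel '[[[0,0,0.002],[0,0,-0.0111]],[[0,0,0.005],[0,0,-0.0111]],[[0,0,0.01],[0,0,-0.0111]],[[0,0,0.01],[0,0,-0.0111]]]'
python3 -m handwheel '[[[0,0,0.005],[0,0,0]],[[0,0,0.01],[0,0,0]],[[0,0,0.015],[0,0,0]],[[0,0,0.015],[0,0,0]]]'
```

```text
clock: 24.55
tool_pos: [0.5824, -0.0377, 0.1123]
orientation: [180.0, 0.0, -68.3]
force: [-0.4, -0.2, -1.2]
opening: 0.0561
clock: 24.88
tool_pos: [0.5825, -0.0378, 0.1095]
orientation: [180.0, 0.0, -68.2]
force: [0.4, -0.0, -1.0]
opening: 0.056
```

```bash
python3 -m handwheel '[[[0,0,0.005],[0,0,0]],[[0,0,0.01],[0,0,0]],[[0,0,0.015],[0,0,0]],[[0,0,0.02],[0,0,0]],[[0,0,0.02],[0,0,0]]]'
python3 -m handwheel '[[[0,0,0.004],[0,0,0]],[[0,0,0.008],[0,0,0]],[[0,0,0.012],[0,0,0]],[[0,0,0.012],[0,0,0]]]'
python3 -m handwheel '[[[0,0,0.004],[0,0,0]],[[0,0,0.004],[0,0,0]],[[0,0,0.004],[0,0,0]]]'
```

```text
clock: 25.3
tool_pos: [0.5825, -0.0378, 0.1055]
orientation: [180.0, 0.0, -68.1]
force: [0.5, 0.0, -1.3]
opening: 0.0558
clock: 25.63
tool_pos: [0.5825, -0.0378, 0.1032]
orientation: [180.0, 0.0, -68.1]
force: [-0.6, 0.5, -2.1]
opening: 0.056
clock: 25.88
tool_pos: [0.5826, -0.0378, 0.1025]
orientation: [180.0, -0.0, -68.1]
force: [0.3, -0.3, -1.2]
opening: 0.0555
```

```bash
python3 -m handwheel '[[[0,0,0.003],[0,0,0]],[[0,0,0.003],[0,0,0]],[[0,0,0.003],[0,0,0]]]'
python3 -m handwheel '[[[0,0,0.003],[0,0,0]],[[0,0,0.003],[0,0,0]],[[0,0,0.003],[0,0,0]]]'
```

```text
clock: 26.13
tool_pos: [0.5826, -0.0378, 0.102]
orientation: [180.0, -0.0, -68.1]
force: [0.6, 0.2, -1.2]
opening: 0.0556
clock: 26.38
tool_pos: [0.5827, -0.0378, 0.1016]
orientation: [-180.0, -0.0, -68.1]
force: [-0.5, -0.4, 2.4]
opening: 0.056
```

```bash
python3 -m handwheel '[[[0,0,0],[0,0,0]],[[0,0,0],[0,0,0]],[[0,0,0],[0,0,0]],[[0,0,0],[0,0,0]],[[0,0,0],[0,0,0]]]' -1
python3 -m handwheel '[[[0,0,0],[0,0,0]],[[0,0,0],[0,0,0]],[[0,0,0],[0,0,0]],[[0,0,0],[0,0,0]]]'
python3 -m handwheel '[[[0,0,-0.03],[0,0,0]],[[0,0,-0.1],[0,0,0]],[[0,0,-0.2],[0,0,0]],[[0,0,-0.35],[0,0,0]],[[0,0,-0.5],[0,0,0]]]'
python3 -m handwheel '[[[-0.97,0.145,0],[0,0,0]],[[-0.97,0.145,0],[0,0,0]],[[-0.97,0.145,0],[0,0,0]],[[-0.97,0.145,0],[0,0,0]],[[-0.97,0.145,0],[0,0,0]]]'
python3 -m handwheel '[[[-0.6,0.3,-0.3],[0,0,0]],[[-0.6,0.3,-0.3],[0,0,0]],[[-0.6,0.3,-0.3],[0,0,0]],[[-0.6,0.3,-0.3],[0,0,0]],[[-0.6,0.3,-0.3],[0,0,0]]]'
python3 -m handwheel '[[[0,0,0],[0,0,0]],[[0,0,0],[0,0,0]]]' >/dev/null
python3 - <<'E'
from pat import *
s=snap('side');t=snap('top');P=cloud(t)
for lo,hi in((.098,.115),(.074,.09),(.064,.074)): print(ring(P,(.582,-.038),lo,hi))
a=cv2.resize(s['color'][180:250,300:370,::-1],(400,400),interpolation=2)
cv2.imwrite('pics/c8.png',np.hstack([a,patch(t,(.582,-.038),.1,.045)]))
E
```

```text
clock: 26.8
tool_pos: [0.5826, -0.0378, 0.1013]
orientation: [180.0, -0.0, -68.1]
force: [0.0, -0.1, -0.4]
opening: 0.0834
clock: 27.13
tool_pos: [0.5826, -0.0378, 0.1014]
orientation: [180.0, -0.0, -68.1]
force: [0.3, 0.4, 0.3]
opening: 0.0876
clock: 27.55
tool_pos: [0.582, -0.0379, 0.2024]
orientation: [179.9, 0.0, -68.1]
force: [0.7, 2.0, 1.1]
opening: 0.088
clock: 27.97
tool_pos: [0.4819, 0.1333, 0.2022]
orientation: [-179.9, 0.0, -68.1]
force: [1.3, 0.5, -0.4]
opening: 0.0879
clock: 28.38
tool_pos: [0.3817, 0.2231, 0.2646]
orientation: [-179.7, 0.2, -67.9]
force: [-0.1, 1.1, 0.4]
opening: 0.0876
(140, array([ 0.5802, -0.0396,  0.0315]), array([ 0.5805, -0.0391], dtype=float32), array([0.0993, 0.1047, 0.1094]))
(150, array([ 0.5818, -0.0392,  0.032 ]), array([ 0.5797, -0.0393], dtype=float32), array([0.0759, 0.0816, 0.0885]))
(6, array([ 0.5824, -0.0397,  0.0195]), array([ 0.5853, -0.0359], dtype=float32), array([0.0661, 0.0726, 0.0731]))
```

View pics/c8.png

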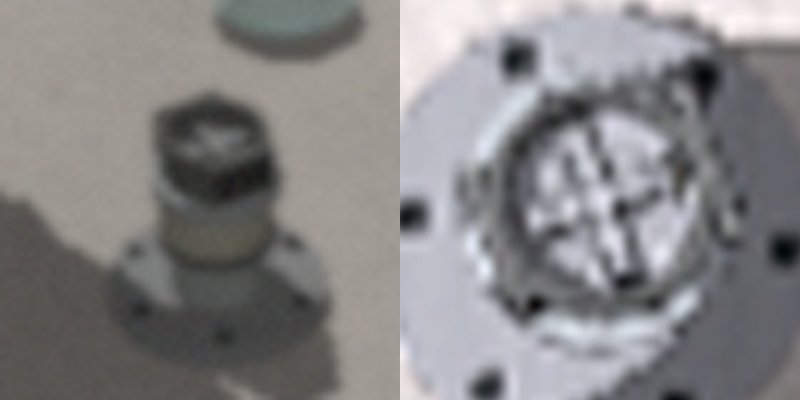

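The stack is complete: cap top at about 105 mm (106 expected), head cross inside the slots, clamp ring and spacer below. Handing in.

```bash
python3 -c "
from plant import *
o=get_obs();print(o['clock'],o['force'],o['qvel'].round(1));close_job()"
```

```text
28.65 [ 0.08353287  0.23225735 -0.38607746] [-0.4  0.4  0.1  0.1  0.1 -0. ]
the job is handed in; nothing more can be done
```

The rinse filter is back together on its post, and I handed the job in at 28.7 s of the 72 s allowed. I fitted the spacer, then the clamp ring, then the cap. Each was released once it was down, before I fetched the next.

- **Cap:** it rested on the head under about 5 N. The force fell away after a turn of about 6°. I turned it 4° more and lowered it 14 mm onto the clamp ring.
- **Forces:** the highest wrist reading was about 12 N, when the spacer touched down.
- **Last checks:** the final pictures put the cap top at about 105 mm (106 expected) and the clamp top at about 82 mm. The head's cross is visible inside the cap's slots, and the robot stood clear.
- **Disagreement:** the fitted centres of the cap and clamp ring differ from the post axis by 1–2 mm, which is within the camera's accuracy. No check failed.
- **Bystanders:** I did not measure the other items on the bench again at the end. The arm's path stayed clear of them, and no reading suggested contact.

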